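Sort the jewellery bench's leftovers into their sample trays

ROBOT

A 6-joint arm with a two-finger parallel gripper is mounted at the origin on the work surface. World frame = base frame: x ahead of the robot, y to its left, z up, the work surface at z = 0. Lengths are in mm, angles in rad, forces in N, time in s.
With the tool pointing down it reaches from about 400 to 925 mm from the base axis. Payload 12.5 kg.
Tool frame: the origin (TCP) lies midway between the tips of the shut fingers; the grasp point (between the pads) lies 19 mm behind it (env.tcp_to_grasp is the distance from the TCP to the grasp point, in mm); z points along the fingers, y is the line along which they close (so a half turn about z gives the same grasp; the last joint's range is limited). The gripper opens to 95 mm and grips with 3 to 60 N. Pads are 20 mm wide; open, the fingers measure 119 mm over their backs; the gripper's body (75 mm by 180 mm) begins 59 mm behind the grasp point.
Start: joints at [-1.443, 0.491, 1.559, -0, 1.092, -0.106], TCP at [144.82, -608.01, 191.061] pointing down, gripper open.
Joint ranges: [-3.1, 3.1], [-0.84, 2.19], [0.05, 2.79], [-1.13, 4.28], [0.06, 2.93], [-2.69, 2.69]. Speed limits (rad/s): [2.22, 2.22, 2.79, 3.14, 3.14, 3.14].

INTERFACE

Orientations are given as [roll, pitch, yaw] about the fixed x, y, z axes, in that order (R = Rz(yaw) Ry(pitch) Rx(roll)).
In Python, from cell import env gives the robot as it stands. The module is installed in compiled form; this text tells all that it offers.
- The arm moves only by the tool step_arm, never from a script. Its argument "plan" is a list that holds one entry, the list of rows, each a list of 5 numbers: the shift along the tool's x, y, z in mm, then the turn about the tool's z in degrees, then the opening, from -1 (shut) to 1 (fully open). A call has 1 to 8 rows; each row is the pose to reach, as a shift and turn from the pose commanded when the call began, along the tool's axes at that moment; what a row does not reach only later rows make up. A row lasts 1/12 s, in which the tool goes at most 41.7 mm and 7.16 degrees, less where a joint would pass 70% of its speed; a pose out of reach is approached as far as the arm can. A call with a gripper value outside its range is refused whole. The fingers move at their own pace and stop on an object; the grip force is fixed at half the most. Time passes only in rows, so rows that repeat a pose let the fingers close. It gives the time, the measured TCP pose, the force, the opening and the grip force at its end, in the units of the state.
- env.state(): the state, without advancing time (a new reading comes with each control period).
- env.read_camera(name): name is "scene" or "top" or "wrist"; returns the picture (400x640x3 uint8, blue, green, red); there is no depth.
- env.get_calibration(name): a dict with "K" (3x3 intrinsics, pixels), "extrinsics" (4x4, takes a point from world to camera coordinates). Camera axes: x right, y up, looking along -z (the intrinsics and any distortion apply to the point x, -y, -z); pixel columns grow to the right and rows downward; lengths in mm; the calibration is good to about 2 mm. A picture is of the moment at which its call begins: read the wrist's pose just before it. get_calibration takes no time and is no camera call; for the wrist camera it gives the pose at the moment of the call.
- env.job_done(): hands the job in; it is judged then, once.
The state is a dict: "t": time; "joints": joint angles; "qvel": joint speeds; "tau": joint torques, N m; "eef_pos": TCP position; "tcp_rot": TCP orientation; "ft_force": force on the tool from outside, world axes, zero at the start; "moment": the same for the moment, N m; "opening": opening from 0.0 (shut) to 1.0 (fully open); "grip_force": force on a finger pad.
Only numpy, scipy, OpenCV 4.12 (cv2) and the standard library are available. Lean on these libraries where they do the work, as an engineer would, in place of code of your own. Each camera call takes 0.05 s, during which the arm holds its last target. There are 200 camera calls.

TASK

Clear up the jewellery bench: sort the five loose pieces (two glass drops, two wooden rings, one wire spool) into the three grey trays, each into the tray whose ledge carries a glued-on specimen of its kind. Set them down without dropping them, so that each rests flat on the tray's floor, the two of a kind side by side and not on one another, and the spool standing on its flange. Leave the pliers and the carton where they are.

Things in the scene. Friction and masses are not known exactly. Their poses are not given: they have to be found in the camera images.
- drop_large: The larger loose clear-glass drop pendant, lying flat: a teardrop 14 thick, a round disc of diameter 42 whose outline narrows to a tip 30 from the disc's axis towards its +x, with a small brass eye out to 37. Origin at the disc's centre, half-way up; z is normal to its flat faces. Its width across y at the origin is 42. About 58 g.
- drop_small: The smaller loose clear-glass drop pendant, the same shape: 12 thick, disc diameter 32, tip 23 from the disc's axis towards +x, brass eye out to 30. Origin at the disc's centre, half-way up; z normal to its flat faces. About 29 g.
- ring_large: The larger loose turned wooden ring, lying flat: outside diameter 44, hole 28, 12 high. Origin at its centre, half-way up; z is its axis. About 20 g.
- ring_small: The smaller loose turned wooden ring, lying flat: outside diameter 34, hole 20, 12 high. Origin at its centre, half-way up; z is its axis. About 14 g.
- spool: The loose small spool of copper wire, standing on end: two white flanges of diameter 36, 3 thick, wound core of diameter 28 between them, 26 high over all. Origin at its centre, half-way up; z is its axis. About 60 g.
- drop_tray: Fixed flat grey tray: inside 100 (its x) x 160 (its y), walls 4 thick, rim 10 and inner floor 4 above the table. Origin: centre of its underside, on the table; z up. A 4 thick dark ledge, 90 wide, runs out from its +x side to x = 102; glued on it about x = 75 is the specimen, a small glass drop, 12 thick. The loose glass drops belong in this tray.
- ring_tray: Fixed flat grey tray: inside 100 (its x) x 160 (its y), walls 4 thick, rim 10 and inner floor 4 above the table. Origin: centre of its underside, on the table; z up. A 4 thick dark ledge, 90 wide, runs out from its +x side to x = 102; glued on it about x = 75 is the specimen, a small wooden ring, 12 high. The loose rings belong in this tray.
- spool_tray: Fixed flat grey tray: inside 100 (its x) x 160 (its y), walls 4 thick, rim 10 and inner floor 4 above the table. Origin: centre of its underside, on the table; z up. A 4 thick dark ledge, 90 wide, runs out from its +x side to x = 102; glued on it about x = 75 is the specimen, a spool of copper wire standing, 26 high. The loose spool belongs in this tray.
- pliers: Bystander: loose pliers with red handles, lying along their x, about 146 long, 50 wide, 12 high. Origin on the table near the middle. To be left alone.
- carton: Bystander: loose closed cardboard carton with a green band, 90 x 60 x 50 high. Origin: centre of its underside. To be left alone.

How it is judged (in metres and radians):
At the end, for the whole second after the job is handed in: Drops in drop_tray, rings in ring_tray, spool in spool_tray: each centre within 46 mm (tray x) and 76 mm (tray y) of the tray's centre, at most 3 mm above resting height on its floor, z axis within 0.12 rad of the tray's either way up, speed under 0.02 m/s (x of drop_large in the frame of drop_tray between -0.046 and 0.046 m and y of drop_large in the frame of drop_tray between -0.076 and 0.076 m and z of drop_large in the frame of drop_tray below 0.014 m and angle between the z axis of each of drop_large, drop_small and the z axis of drop_tray, either way round below 0.12 rad and linear speed of each of drop_large, drop_small, ring_large, ring_small, spool below 0.02 m/s and x of drop_small in the frame of drop_tray between -0.046 and 0.046 m and y of drop_small in the frame of drop_tray between -0.076 and 0.076 m and z of drop_small in the frame of drop_tray below 0.013 m and x of ring_large in the frame of ring_tray between -0.046 and 0.046 m and y of ring_large in the frame of ring_tray between -0.076 and 0.076 m and z of each of ring_large, ring_small in the frame of ring_tray below 0.013 m and angle between the z axis of each of ring_large, ring_small and the z axis of ring_tray, either way round below 0.12 rad and x of ring_small in the frame of ring_tray between -0.046 and 0.046 m and y of ring_small in the frame of ring_tray between -0.076 and 0.076 m and x of spool in the frame of spool_tray between -0.046 and 0.046 m and y of spool in the frame of spool_tray between -0.076 and 0.076 m and z of spool in the frame of spool_tray below 0.02 m and angle between the z axis of spool and the z axis of spool_tray, either way round below 0.12 rad); the robot touches nothing.
It fails at once if the pliers is pushed more than 20 mm from its place (distance of pliers from where it was at the start of the episode above 0.02 m).
It fails at once if the carton is pushed more than 20 mm from its place (distance of carton from where it was at the start of the episode above 0.02 m).
It fails at once if a piece is dropped or thrown: it is lifted more than 40 mm above the table and the fingers are not holding it ((height (world z) of drop_large above 0.047 m and contact force between the fingers and drop_large below 0.02 N) or (height (world z) of drop_small above 0.046 m and contact force between the fingers and drop_small below 0.02 N) or (height (world z) of ring_large above 0.046 m and contact force between the fingers and ring_large below 0.02 N) or (height (world z) of ring_small above 0.046 m and contact force between the fingers and ring_small below 0.02 N) or (height (world z) of spool above 0.053 m and contact force between the fingers and spool below 0.02 N)).
It also fails if it takes over 120 s, if anything falls off the work surface, if the arm or the gripper's body presses on something with over 40 N, if the wrist force passes 120 N, or if a joint passes its speed limit or range.

## Working session

There is one attempt and no reset: what is moved stays moved. The work goes in short steps, Python scripts to look and compute and a tool call to move; the robot and the scene stay as the last step left them, time stands still between calls to the robot, and variables do not carry over. Pictures are saved under pics/ and viewed, at most 14 in all, crops included, and the job is handed in when it is done.

Besides the shell and the picture viewer there is one more tool, called after "Request:" in YAML: its name, and indented under it one key for each argument. step_arm: Moves the arm, as the interface text tells. Its arguments: {"type":"object","properties":{"plan":{"type":"array"}},"required":["plan"]}

```bash
mkdir -p pics; cat > h.py <<'E'
import numpy as np, cv2
from cell import env
def save(n,f): 
    im=env.read_camera(n).copy(); cv2.imwrite('pics/'+f,im); return im
def unproj(cal,u,v,z):
    K=np.array(cal['K'],float);E=np.array(cal['extrinsics'],float)
    d=np.linalg.inv(K)@np.array([u,v,1.]); d=np.array([d[0],-d[1],-d[2]])
    R=E[:3,:3];c=-R.T@E[:3,3]; w=R.T@d
    return c+w*(z-c[2])/w[2]
E
python3 - <<'E'
from h import *
for n in('top','scene'):
    save(n,n+'0.png')
    c=env.get_calibration(n); print(n,c)
print(env.state())
E
```

```text
top {'K': array([[502.90362172,   0.        , 315.4665892 ],
       [  0.        , 502.90362172, 188.84929445],
       [  0.        ,   0.        ,   1.        ]]), 'extrinsics': array([[-1.02601697e-02, -9.99860053e-01,  1.32137712e-02,
        -5.04018032e+00],
       [ 9.94327517e-01, -8.80258455e-03,  1.05996719e-01,
        -5.12083351e+02],
       [-1.05865569e-01,  1.42263606e-02,  9.94278679e-01,
        -1.37102482e+03],
       [ 0.00000000e+00,  0.00000000e+00,  0.00000000e+00,
         1.00000000e+00]])}
scene {'K': array([[396.49008649,   0.        , 319.92793973],
       [  0.        , 396.49008649, 196.17475147],
       [  0.        ,   0.        ,   1.        ]]), 'extrinsics': array([[ 6.11896660e-01,  7.90815100e-01, -1.39268143e-02,
        -3.23525368e+02],
       [-6.22091155e-01,  4.92070517e-01,  6.08990313e-01,
         2.70050625e+02],
       [ 4.88451710e-01, -3.63975390e-01,  7.93055384e-01,
        -1.39846213e+03],
       [ 0.00000000e+00,  0.00000000e+00,  0.00000000e+00,
         1.00000000e+00]])}
{'t': 0.1, 'joints': array([-1.44258818e+00,  4.91509786e-01,  1.55940608e+00, -3.02644429e-06,
        1.09172960e+00, -1.05618869e-01]), 'qvel': array([-3.67548191e-04, -1.61264080e-03, -3.08903490e-03, -1.37303591e-03,
       -5.88156672e-05, -8.64647590e-05]), 'tau': array([ 3.34340999e-03, -6.13621402e+01, -2.58603609e+01,  6.94226939e-02,
        4.70230391e-02, -6.50087600e-05]), 'eef_pos': array([ 144.79072452, -607.73393667,  190.50762647]), 'tcp_rot': array([-3.14054542e+00, -1.08321621e-04,  2.33828355e-01]), 'ft_force': array([-0.22370813, -0.18376236,  0.06582692]), 'moment': array([ 0.07331701,  0.02787032, -0.02523064]), 'grip_force': 0.0, 'opening': 1.0020242306229832}
```

```bash
python3 - <<'E'
import cv2
im=cv2.imread('pics/top0.png'); cv2.imwrite('pics/topb.png',cv2.resize(im,(800,500),interpolation=cv2.INTER_CUBIC))
E
```

```text
(no output)
```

View pics/topb.png

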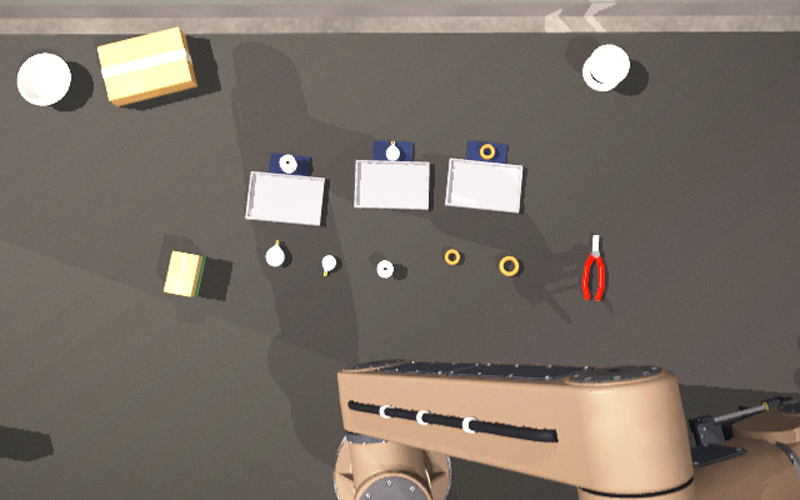

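The top view shows the trays, from left to right spool, drop and ring. In front of them lie large drop (275,256), small drop (330,264), spool (385,268), small ring (453,257) and large ring (509,266). The carton is at the left and the pliers at the right. I'll enlarge that part.

```bash
python3 - <<'E'
import cv2
im=cv2.imread('pics/top0.png')[105:245,190:430]; cv2.imwrite('pics/topc.png',cv2.resize(im,(792,462),interpolation=cv2.INTER_CUBIC))
E
```

```text
(no output)
```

View pics/topc.png

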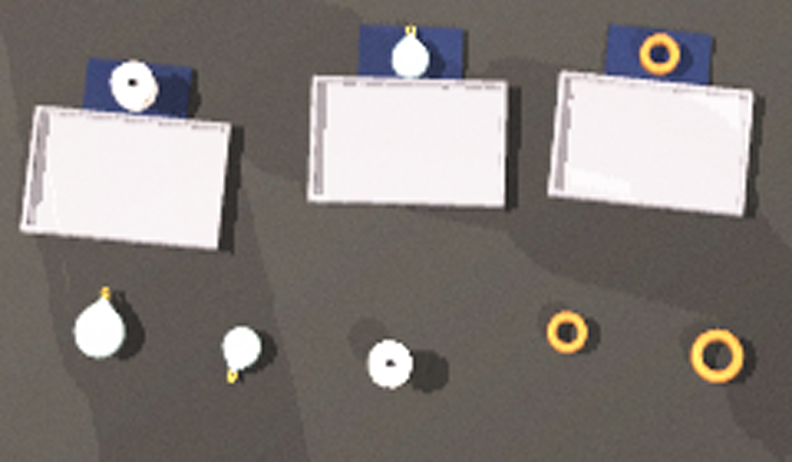

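Crop: large drop disc (100,331) with eye (105,292), small drop disc (241,346) with eye (232,377), spool (390,364), small ring (567,332), large ring (717,356). The tray corners can be read too.

```bash
python3 - <<'E'
from h import *
c=env.get_calibration('top')
f=lambda u,v,z:unproj(c,u/3.3+190-.35,v/3.3+105-.35,z)
P={'dl':((100,331),10),'dl_eye':((105,291),7),'ds':((241,346),8),'ds_eye':((232,378),6),'sp':((390,364),26),'rs':((567,332),12),'rl':((717,356),12)}
for k,((u,v),z) in P.items(): print(k,f(u,v,z)[:2].round(1), 'r',np.hypot(*f(u,v,z)[:2]).round())
T={'spool':[(36,106),(232,123),(219,248),(21,231)],'drop':[(312,76),(507,82),(506,207),(308,203)],'ring':[(562,72),(752,90),(744,215),(548,195)]}
for k,q in T.items():
    p=np.array([f(u,v,10)[:2] for u,v in q]); m=p.mean(0)
    x=(p[0]+p[1]-p[2]-p[3])/2; y=(p[0]+p[3]-p[1]-p[2])/2
    print(k,m.round(1),'size',np.linalg.norm(x).round(),np.linalg.norm(y).round(),'yaw',np.arctan2(x[1],x[0]).round(3),'r',np.hypot(*m).round())
    print(p.round())
s=env.state()
w=env.get_calibration('wrist'); E=w['extrinsics']; print(w['K'],'\n',E.round(3)); print('wc',(-E[:3,:3].T@E[:3,3]).round(1), s['eef_pos'])
E
```

```text
dl [470.9 257.6] r 537.0
dl_eye [505.2 254.2] r 566.0
ds [457.2 138.3] r 478.0
ds_eye [430.2 146.1] r 454.0
sp [439.7  11.9] r 440.0
rs [ 466.2 -138.7] r 486.0
rl [ 444.6 -265.9] r 518.0
spool [603.1 235.8] size 109.0 169.0 yaw -0.102 r 648.0
[[665. 314.]
 [649. 146.]
 [541. 157.]
 [557. 326.]]
drop [631.7  -5.5] size 110.0 169.0 yaw -0.029 r 632.0
[[690.  77.]
 [683. -91.]
 [574. -89.]
 [579.  81.]]
ring [ 629.2 -215.1] size 109.0 167.0 yaw -0.113 r 665.0
[[ 692. -139.]
 [ 675. -303.]
 [ 566. -293.]
 [ 584. -125.]]
[[315.13275906   0.         314.18057716]
 [  0.         315.13275906 202.42938041]
 [  0.           0.           1.        ]] 
 [[ 2.32000e-01 -9.73000e-01 -2.00000e-03 -6.23693e+02]
 [ 9.46000e-01  2.26000e-01 -2.34000e-01  2.65950e+01]
 [ 2.28000e-01  5.20000e-02  9.72000e-01 -3.90228e+02]
 [ 0.00000e+00  0.00000e+00  0.00000e+00  1.00000e+00]]
wc [ 208.3 -592.3  384.4] [ 144.79072452 -607.73393667  190.50762647]
```

Request:
step_arm:
  plan:
    - [[371, -263, 60, 13.4, 1], [371, -263, 60, 13.4, 1], [371, -263, 60, 13.4, 1], [371, -263, 60, 13.4, 1], [371, -263, 60, 13.4, 1], [371, -263, 60, 13.4, 1], [371, -263, 60, 13.4, 1], [371, -263, 60, 13.4, 1]]

```text
t: 0.77
eef_pos: [363.6, -357.9, 147.1]
tcp_rot: [-3.142, 0.0, -0.0]
ft_force: [1.2, -1.0, -0.0]
opening: 1.0
grip_force: 0.0
```

```bash
cat >> h.py <<'E'
def go(x,y,z,yaw):
    "tool-frame shift to reach world x,y,z,yaw"
    s=env.state();p=s['eef_pos'];a=s['tcp_rot'][2]
    dx,dy=x-p[0],y-p[1];c,n=np.cos(a),np.sin(a)
    print('at',p.round(1),'yaw',round(a,3),'F',s['ft_force'].round(1),'t',round(s['t'],2),'-> shift',[round(v,1) for v in (dx*c+dy*n,dx*n-dy*c,p[2]-z,np.degrees((a-yaw+np.pi)%(2*np.pi)-np.pi))])
E
python3 -c "
from h import *
go(444.6,-265.9,80,0)"
```

```text
at [ 363.6 -357.9  147.1] yaw -0.0 F [ 1.2 -1.  -0. ] t 0.77 -> shift [np.float64(80.9), np.float64(-92.0), np.float64(67.1), np.float64(-0.0)]
```

Request:
step_arm:
  plan:
    - [[40, -46, 20, 0, 1], [81, -92, 50, 0, 1], [81, -92, 67, 0, 1], [81, -92, 67, 0, 1], [81, -92, 67, 0, 1], [81, -92, 67, 0, 1]]

```text
t: 1.27
eef_pos: [443.7, -267.5, 80.1]
tcp_rot: [-3.141, 0.001, 0.001]
ft_force: [0.2, 0.3, -0.8]
opening: 1.001
grip_force: 0.0
```

```bash
python3 -c "
from h import *
go(444.6,-265.9,80,0)
c=env.get_calibration('wrist');save('wrist','w1.png');np.savez('w1.npz',K=c['K'],extrinsics=c['extrinsics'])
E=c['extrinsics']
"
```

```text
at [ 443.7 -267.5   80.1] yaw 0.001 F [ 0.2  0.3 -0.8] t 1.27 -> shift [np.float64(0.9), np.float64(-1.6), np.float64(0.1), np.float64(0.1)]
```

View pics/w1.png

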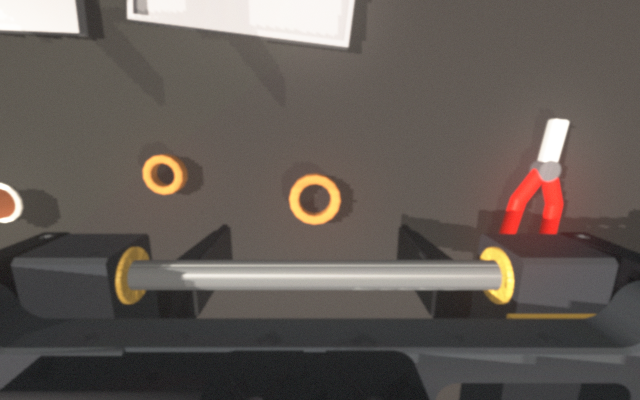

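The wrist picture shows the large ring at (315,199), the small ring at (164,174) and the pliers well to the right. The finger path is clear.

```bash
python3 -c "
from h import *
c=np.load('w1.npz')
for u,v in((315,199),(164,174)): print(unproj(c,u,v,10).round(1))
for u,v in((289,199),(341,199)): print(unproj(c,u,v,8).round(1))
for u,v in((503,232),(558,232)): print(unproj(c,u,v,8).round(1))
"
```

```text
[ 448.3 -267.4   10. ]
[ 469.7 -139.9   10. ]
[ 447.8 -244.9    8. ]
[ 447.9 -289.9    8. ]
[ 418.1 -434.4    8. ]
[ 418.2 -483.1    8. ]
```

Request:
step_arm:
  plan:
    - [[3.5, 0, 40, 0, 1], [3.5, 0, 65, 0, 1], [3.5, 0, 77, 0, 1], [3.5, 0, 77, 0, 1], [3.5, 0, 77, 0, -1], [3.5, 0, 77, 0, -1], [3.5, 0, 77, 0, -1], [3.5, 0, 77, 0, -1]]

```text
t: 1.98
eef_pos: [447.7, -268.3, 4.6]
tcp_rot: [3.14, -0.002, -0.0]
ft_force: [-0.0, -0.2, -0.2]
opening: 0.777
grip_force: 0.0
```

Request:
step_arm:
  plan:
    - [[0, 0, 0, 0, -1], [0, 0, 0, 0, -1], [0, 0, 0, 0, -1], [0, 0, 0, 0, -1]]

```text
t: 2.32
eef_pos: [447.4, -267.6, 3.5]
tcp_rot: [3.141, -0.0, 0.0]
ft_force: [0.2, 0.0, 0.2]
opening: 0.494
grip_force: 0.0
```

Request:
step_arm:
  plan:
    - [[0, 0, 0, 0, -1], [0, 0, 0, 0, -1], [0, 0, 0, 0, -1], [0, 0, -5, 0, -1], [0, 0, -15, 0, -1], [0, 0, -30, 0, -1], [0, 0, -45, 0, -1], [0, 0, -45, 0, -1]]

```text
t: 2.98
eef_pos: [448.3, -268.4, 51.4]
tcp_rot: [3.139, -0.003, 0.0]
ft_force: [-0.4, -0.6, 0.9]
opening: 0.01
grip_force: 0.0
```

```bash
python3 -c "
from h import *
a=-.113
for y in(36,-36): print(np.array([629.2-y*np.sin(a),-215.1+y*np.cos(a)]).round(1))
go(629.2+36*np.sin(a),-215.1-36*np.cos(a),30,a)
save('wrist','w2.png')
"
```

```text
[ 633.3 -179.3]
[ 625.1 -250.9]
at [ 448.3 -268.4   51.4] yaw 0.0 F [-0.4 -0.6  0.9] t 2.98 -> shift [np.float64(176.8), np.float64(-17.5), np.float64(21.4), np.float64(6.5)]
```

View pics/w2.png

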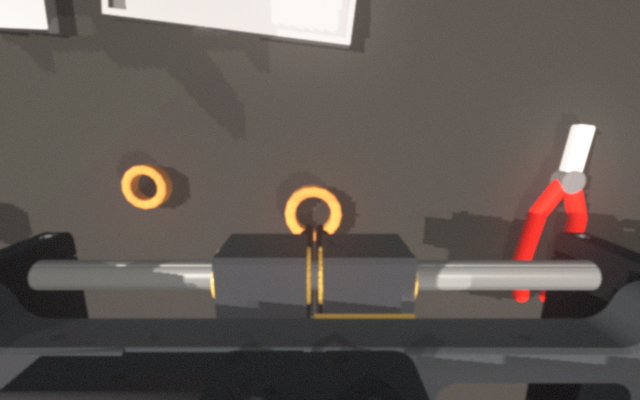

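The fingers shut empty. The ring is at (313,212) and the fingertip at about (315,232), so the ring seems to lie ahead of the fingers. I'll measure it.

```bash
python3 -c "
from h import *
c=env.get_calibration('wrist');go(0,0,0,0)
for u,v in((285,211),(342,211),(313,186),(313,212)): print(unproj(c,u,v,10).round(1))
E=c['extrinsics']
def pr(p):
    q=E[:3,:3]@p+E[:3,3]; k=c['K']@np.array([q[0],-q[1],-q[2]]); return (k/k[2])[:2].round(1)
p=env.state()['eef_pos']
for d in(0,10,19,30): print(d,pr(p+[0,0,d]), pr(p+[10,0,d]))
im=cv2.imread('pics/w2.png')[150:330,200:430];cv2.imwrite('pics/w2c.png',cv2.resize(im,None,fx=3.3,fy=3.3,interpolation=cv2.INTER_CUBIC))
"
```

```text
at [ 448.  -268.2   50.2] yaw -0.0 F [-0.4 -0.8 -0.1] t 3.03 -> shift [np.float64(-448.0), np.float64(-268.2), np.float64(50.2), np.float64(-0.0)]
[ 450.2 -245.    10. ]
[ 450.2 -288.9   10. ]
[ 469.7 -266.6   10. ]
[ 449.4 -266.6   10. ]
0 [315.3 230.3] [315.3 215.4]
10 [315.4 235.5] [315.4 219.9]
19 [315.5 240.6] [315.5 224.3]
30 [315.6 247.5] [315.6 230.3]
```

View pics/w2c.png

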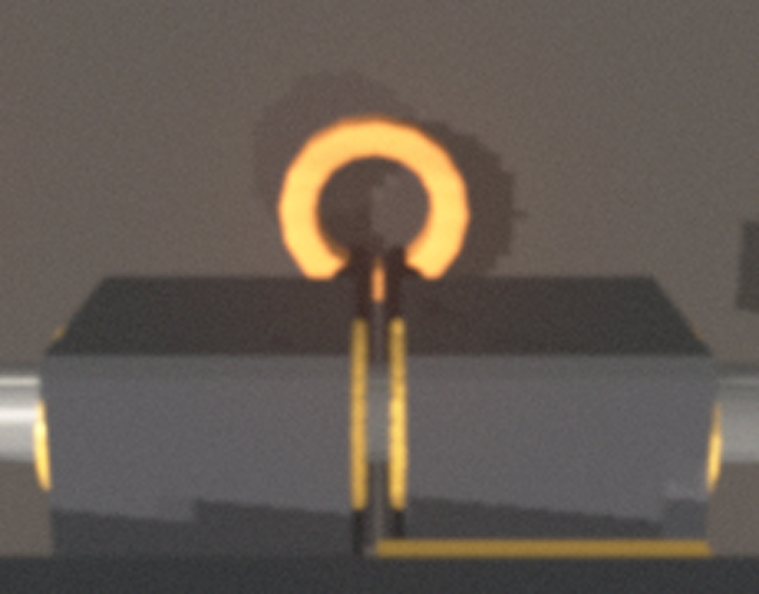

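The ring has not moved, at (449.5,-267). I'll retry with the tips lower and check the closing before I lift.

Request:
step_arm:
  plan:
    - [[1.5, -1, 0, 0, 1], [1.5, -1, 0, 0, 1], [1.5, -1, 0, 0, 1], [1.5, -1, 0, 0, 1], [1.5, -1, 0, 0, 1], [1.5, -1, 0, 0, 1], [1.5, -1, 0, 0, 1], [1.5, -1, 0, 0, 1]]

```text
t: 3.7
eef_pos: [448.8, -266.6, 48.3]
tcp_rot: [-3.142, 0.0, -0.0]
ft_force: [0.5, 0.3, 0.4]
opening: 0.506
grip_force: 0.0
```

Request:
step_arm:
  plan:
    - [[0, 0, 0, 0, 1], [0, 0, 0, 0, 1], [0, 0, 0, 0, 1], [0, 0, 0, 0, 1], [0, 0, 20, 0, 1], [0, 0, 40, 0, 1], [0, 0, 47.5, 0, 1], [0, 0, 47.5, 0, 1]]

```text
t: 4.37
eef_pos: [448.1, -266.2, -0.5]
tcp_rot: [-3.14, 0.002, -0.0]
ft_force: [-0.6, 1.1, 0.3]
opening: 0.996
grip_force: 0.0
```

Request:
step_arm:
  plan:
    - [[0, 0, 0, 0, -1], [0, 0, 0, 0, -1], [0, 0, 0, 0, -1], [0, 0, 0, 0, -1], [0, 0, 0, 0, -1], [0, 0, 0, 0, -1]]

```text
t: 4.87
eef_pos: [449.0, -266.7, 1.3]
tcp_rot: [3.141, -0.0, -0.0]
ft_force: [0.6, -0.1, -0.6]
opening: 0.638
grip_force: 0.0
```

Request:
step_arm:
  plan:
    - [[0, 0, 0, 0, -1], [0, 0, 0, 0, -1], [0, 0, 0, 0, -1]]

```text
t: 5.12
eef_pos: [448.8, -266.7, 1.0]
tcp_rot: [3.141, -0.0, -0.0]
ft_force: [-0.4, -0.2, -1.2]
opening: 0.426
grip_force: 0.0
```

```bash
python3 -c "
from h import *
go(0,0,0,0)
im=save('wrist','w3.png')[120:330,180:460];cv2.imwrite('pics/w3c.png',cv2.resize(im,None,fx=2.8,fy=2.8,interpolation=cv2.INTER_CUBIC))
"
```

```text
at [ 448.8 -266.7    1. ] yaw -0.0 F [-0.4 -0.2 -1.2] t 5.12 -> shift [np.float64(-448.8), np.float64(-266.7), np.float64(1.0), np.float64(-0.0)]
```

View pics/w3c.png

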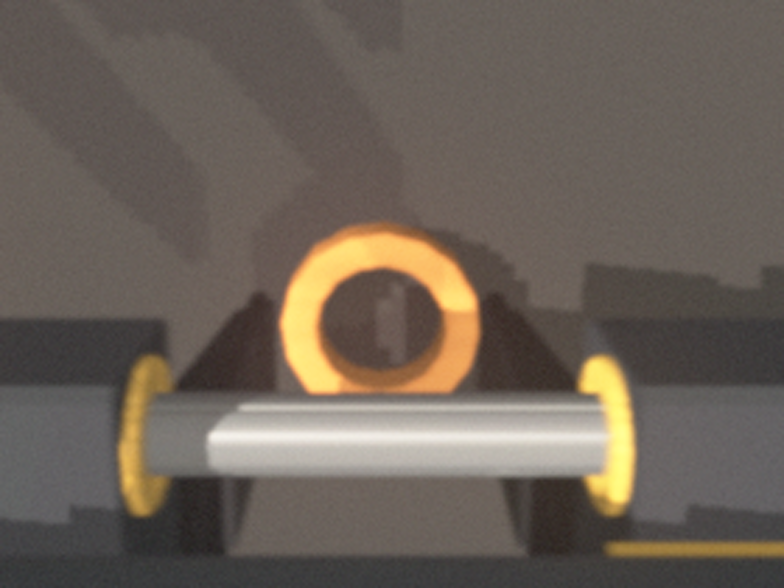

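The fingers straddle the ring but still have a gap, at a reading of 0.426. The earlier lift therefore came too soon, and I'll close further.

Request:
step_arm:
  plan:
    - [[0, 0, 0, 0, -1], [0, 0, 0, 0, -1]]

```text
t: 5.33
eef_pos: [448.8, -266.7, 0.9]
tcp_rot: [3.142, 0.0, -0.0]
ft_force: [0.7, -0.4, -0.1]
opening: 0.243
grip_force: 0.0
```

Request:
step_arm:
  plan:
    - [[0, 0, 0, 0, -1], [0, 0, 0, 0, -1]]

```text
t: 5.5
eef_pos: [448.8, -266.7, 0.9]
tcp_rot: [3.142, 0.0, -0.0]
ft_force: [-0.1, -0.6, -0.3]
opening: 0.101
grip_force: 0.0
```

Request:
step_arm:
  plan:
    - [[0, 0, 0, 0, -1], [0, 0, 0, 0, -1]]

```text
t: 5.67
eef_pos: [448.8, -266.7, 0.9]
tcp_rot: [3.142, -0.0, -0.0]
ft_force: [0.3, 0.4, -0.4]
opening: 0.012
grip_force: 0.0
```

```bash
python3 -c "
from h import *
go(0,0,0,0)
a=save('wrist','w4.png')[100:330,180:460];b=save('scene','s4.png')
c=env.get_calibration('scene');E=c['extrinsics']
q=E[:3,:3]@np.array([449,-267,5.])+E[:3,3]; k=c['K']@np.array([q[0],-q[1],-q[2]]);u,v=(k/k[2])[:2].astype(int);print(u,v)
b=b[v-60:v+30,u-55:u+55]
A=cv2.resize(a,(440,361),interpolation=cv2.INTER_CUBIC);B=cv2.resize(b,(360,295),interpolation=cv2.INTER_CUBIC)
o=np.zeros((361,800,3),np.uint8);o[:,:440]=A;o[:295,440:]=B;cv2.imwrite('pics/m4.png',o)
"
```

```text
at [ 448.8 -266.7    0.9] yaw -0.0 F [ 0.3  0.4 -0.4] t 5.67 -> shift [np.float64(-448.9), np.float64(-266.6), np.float64(0.9), np.float64(-0.0)]
224 246
```

View pics/m4.png

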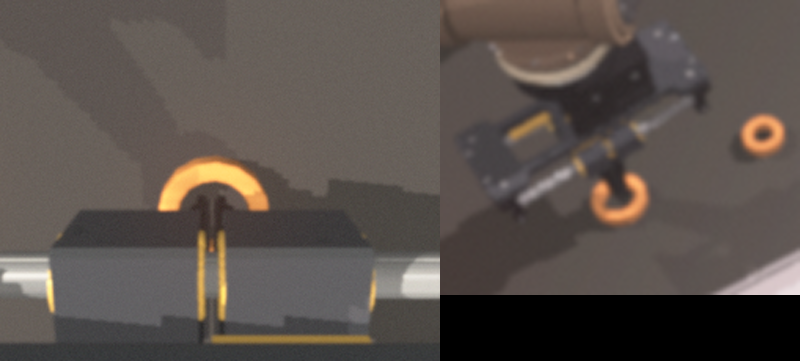

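The fingers shut without any force, and their tips appear over the ring's middle. They may have passed above it, so the true tip height is in doubt. I'll feel for the table with small downward steps.

Request:
step_arm:
  plan:
    - [[0, 0, 1, 0, -1], [0, 0, 2, 0, -1], [0, 0, 2, 0, -1]]

```text
t: 6.02
eef_pos: [448.7, -266.6, -1.3]
tcp_rot: [-3.141, 0.0, -0.0]
ft_force: [-0.4, -0.1, 0.9]
opening: 0.004
grip_force: 0.0
```

Request:
step_arm:
  plan:
    - [[0, 0, 1, 0, -1], [0, 0, 2, 0, -1], [0, 0, 2, 0, -1]]

```text
t: 6.27
eef_pos: [448.8, -266.6, -3.3]
tcp_rot: [-3.142, 0.0, -0.0]
ft_force: [-1.3, 0.5, 0.0]
opening: 0.005
grip_force: 0.0
```

There is still no contact at -3 mm. I'll move aside to bare table between the rings and probe there.

Request:
step_arm:
  plan:
    - [[0, 0, -30, 0, -1], [0, -35, -30, 0, -1], [0, -62, -30, 0, -1], [0, -62, 0, 0, -1], [0, -62, 2, 0, -1], [0, -62, 4, 0, -1], [0, -62, 4, 0, -1]]

```text
t: 6.85
eef_pos: [448.9, -205.2, -7.0]
tcp_rot: [-3.141, 0.0, -0.001]
ft_force: [-0.1, -0.2, 0.8]
opening: 0.002
grip_force: 0.0
```

Request:
step_arm:
  plan:
    - [[0, 0, 1, 0, -1], [0, 0, 2, 0, -1], [0, 0, 3, 0, -1], [0, 0, 3, 0, -1]]

```text
t: 7.18
eef_pos: [448.9, -205.0, -9.9]
tcp_rot: [3.141, -0.0, -0.001]
ft_force: [0.1, -0.7, -1.0]
opening: 0.006
grip_force: 0.0
```

Request:
step_arm:
  plan:
    - [[0, 0, 1, 0, -1], [0, 0, 2, 0, -1], [0, 0, 3, 0, -1], [0, 0, 3, 0, -1]]

```text
t: 7.52
eef_pos: [448.8, -204.6, -13.2]
tcp_rot: [-3.142, 0.0, -0.0]
ft_force: [-0.4, 0.1, 0.1]
opening: 0.002
grip_force: 0.0
```

Request:
step_arm:
  plan:
    - [[0, 0, 1, 0, -1], [0, 0, 2, 0, -1], [0, 0, 3, 0, -1], [0, 0, 3, 0, -1]]

```text
t: 7.85
eef_pos: [448.8, -204.6, -16.3]
tcp_rot: [-3.142, 0.0, -0.0]
ft_force: [0.3, -0.4, -0.1]
opening: 0.003
grip_force: 0.0
```

Request:
step_arm:
  plan:
    - [[0, 0, 1, 0, -1], [0, 0, 2, 0, -1], [0, 0, 3, 0, -1], [0, 0, 3, 0, -1]]

```text
t: 8.18
eef_pos: [448.8, -204.6, -19.2]
tcp_rot: [-3.142, 0.0, -0.0]
ft_force: [-0.3, -0.4, -0.2]
opening: 0.006
grip_force: 0.0
```

```bash
python3 -c "
from h import *
go(0,0,0,0); print(env.tcp_to_grasp)
a=save('wrist','w5.png')[120:330,150:480];b=save('scene','s5.png')
c=env.get_calibration('scene');E=c['extrinsics']
def pr(p):
    q=E[:3,:3]@np.array(p)+E[:3,3]; k=c['K']@np.array([q[0],-q[1],-q[2]]);return (k/k[2])[:2]
u,v=pr([449,-204.6,0]).astype(int)
u0,v0=u-60,v-60
for z in(-20,0,20): print(z,((pr([449,-204.6,z])-[u0,v0])*380/120).round())
b=b[v-60:v+40,u-60:u+60]
A=cv2.resize(a,(420,267),interpolation=cv2.INTER_CUBIC);B=cv2.resize(b,(380,317),interpolation=cv2.INTER_CUBIC)
o=np.zeros((317,800,3),np.uint8);o[:267,380:]=A;o[:,:380]=B;cv2.imwrite('pics/m5.png',o)
"
```

```text
at [ 448.8 -204.6  -19.2] yaw -0.0 F [-0.3 -0.4 -0.2] t 8.18 -> shift [np.float64(-448.8), np.float64(-204.6), np.float64(-19.2), np.float64(-0.0)]
18.8
-20 [195. 204.]
0 [191. 192.]
20 [187. 180.]
```

View pics/m5.png

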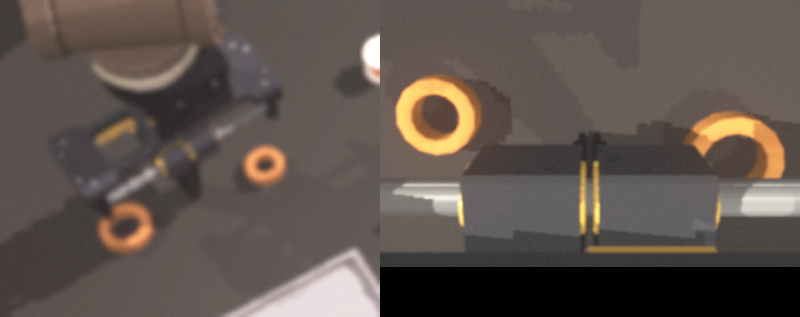

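In the scene view the tips seem to be near the table. The wrist view shows the tip edge at row 224, and the stated TCP should project to about row 215. So the finger ends sit about 18 mm behind the reported TCP. I'll go on probing.

Request:
step_arm:
  plan:
    - [[0, 0, 0.5, 0, -1], [0, 0, 1, 0, -1], [0, 0, 1.5, 0, -1], [0, 0, 1.5, 0, -1]]

```text
t: 8.62
eef_pos: [448.8, -204.6, -20.7]
tcp_rot: [3.142, 0.0, -0.0]
ft_force: [1.1, 0.4, -0.7]
opening: 0.003
grip_force: 0.0
```

Request:
step_arm:
  plan:
    - [[0, 0, 0.5, 0, -1], [0, 0, 1, 0, -1], [0, 0, 1.5, 0, -1], [0, 0, 1.5, 0, -1]]

```text
t: 8.95
eef_pos: [448.8, -204.6, -22.2]
tcp_rot: [-3.142, 0.0, -0.0]
ft_force: [-0.6, 0.1, -1.4]
opening: 0.005
grip_force: 0.0
```

Request:
step_arm:
  plan:
    - [[0, 0, 0.5, 0, -1], [0, 0, 1, 0, -1], [0, 0, 1.5, 0, -1], [0, 0, 1.5, 0, -1]]

```text
t: 9.28
eef_pos: [448.9, -204.7, -23.3]
tcp_rot: [3.141, -0.0, -0.0]
ft_force: [-0.6, 1.8, 4.5]
opening: 0.003
grip_force: 2.7
```

Contact: 4.5 N at a reading of -23, so the table is at a reported z of about -23. I'll work with that offset and go back to the large ring.

Request:
step_arm:
  plan:
    - [[0, 0, -30, 0, 0.4], [0, 30, -30, 0, 0.4], [0.5, 62, -30, 0, 0.4], [0.5, 62, -30, 0, 0.4], [0.5, 62, -30, 0, 0.4], [0.5, 62, -30, 0, 0.4], [0.5, 62, -30, 0, 0.4], [0.5, 62, -30, 0, 0.4]]

```text
t: 9.95
eef_pos: [449.2, -265.8, 6.3]
tcp_rot: [-3.141, 0.0, 0.001]
ft_force: [-0.0, 0.6, -0.3]
opening: 0.51
grip_force: 0.0
```

Request:
step_arm:
  plan:
    - [[0, 0, 0, 0, 0.4], [0, 0, 0, 0, 0.4], [0, 0, 0, 0, 0.4], [0, 0, 15, 0, 0.4], [0, 0, 25, 0, 0.4], [0, 0, 28, 0, 0.4], [0, 0, 28, 0, 0.4], [0, 0, 28, 0, -1]]

```text
t: 10.62
eef_pos: [449.2, -266.6, -21.6]
tcp_rot: [-3.141, 0.0, -0.0]
ft_force: [1.0, -0.0, 0.1]
opening: 0.67
grip_force: 0.0
```

Request:
step_arm:
  plan:
    - [[0, 0, 0, 0, -1], [0, 0, 0, 0, -1], [0, 0, 0, 0, -1], [0, 0, 0, 0, -1], [0, 0, 0, 0, -1], [0, 0, 0, 0, -1]]

```text
t: 11.12
eef_pos: [449.5, -266.8, -21.2]
tcp_rot: [3.141, -0.0, -0.0]
ft_force: [-0.1, -0.4, 5.5]
opening: 0.455
grip_force: 30.0
```

Gripped: opening 0.455 (43 mm) at 30 N. Next I lift it and carry it to the ring tray.

Request:
step_arm:
  plan:
    - [[0, 0, -15, 0, -1], [0, 0, -40, 0, -1], [40, -4, -40, 1.5, -1], [80, -8, -40, 3, -1], [120, -11, -40, 5, -1], [155, -14, -40, 6.5, -1], [175.5, -16, -40, 6.5, -1], [175.5, -16, -40, 6.5, -1]]

```text
t: 11.78
eef_pos: [628.3, -249.9, 18.1]
tcp_rot: [3.141, -0.002, -0.112]
ft_force: [0.4, 0.8, -0.3]
opening: 0.454
grip_force: 30.0
```

```bash
python3 -c "
from h import *
go(625.1,-250.9,-16.5,-.113);print(env.state()['grip_force'])
c=env.get_calibration('wrist');save('wrist','w6.png');np.savez('w6.npz',K=c['K'],extrinsics=c['extrinsics'])"
```

```text
at [ 628.3 -249.9   18.1] yaw -0.112 F [ 0.4  0.8 -0.3] t 11.78 -> shift [np.float64(-3.1), np.float64(1.4), np.float64(34.6), np.float64(0.1)]
30.000283936969936
```

View pics/w6.png

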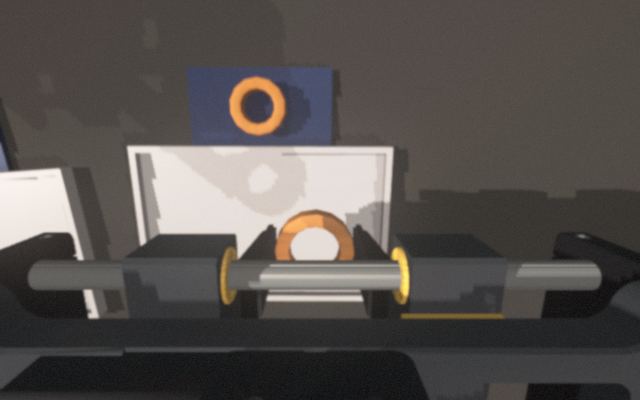

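The ring is held over the right half of the ring tray, and both fingers are inside its walls (right inner wall at col 388). I'll lower it and release it with a small opening.

Request:
step_arm:
  plan:
    - [[0, 0, 0, 0, -1], [0, 0, 15, 0, -1], [0, 0, 26, 0, -1], [0, 0, 31, 0, -1], [0, 0, 34, 0, -1], [0, 0, 35.5, 0, -1], [0, 0, 35.5, 0, -1], [0, 0, 35.5, 0, -1]]

```text
t: 12.5
eef_pos: [624.9, -250.9, -16.7]
tcp_rot: [3.141, -0.001, -0.114]
ft_force: [0.2, 0.3, -0.4]
opening: 0.454
grip_force: 30.0
```

Request:
step_arm:
  plan:
    - [[0, 0, 0, 0, 0.15], [0, 0, 0, 0, 0.15], [0, 0, 0, 0, 0.15], [0, 0, 0, 0, 0.15], [0, 0, -10, 0, 0.15], [0, 0, -30, 0, 0.4], [0, 0, -45, 0, 0.4], [0, 0, -45, 0, 0.4]]

```text
t: 13.17
eef_pos: [626.3, -251.4, 31.6]
tcp_rot: [3.14, -0.005, -0.113]
ft_force: [0.3, -0.4, -0.1]
opening: 0.685
grip_force: 0.0
```

```bash
python3 -c "
from h import *
go(469,-140,25,0)
c=np.load('w6.npz')
print([unproj(c,u,v,z).round(1) for u,v,z in((388,150,10),(132,150,10),(258,106,16))])"
```

```text
at [ 626.3 -251.4   31.6] yaw -0.113 F [ 0.3 -0.4 -0.1] t 13.17 -> shift [np.float64(-168.9), np.float64(-92.8), np.float64(6.6), np.float64(-6.5)]
[array([ 673.6, -301.3,   10. ]), array([ 691.7, -140. ,   10. ]), array([ 708.8, -224.4,   16. ])]
```

Request:
step_arm:
  plan:
    - [[-37, -20, 0, -1.5, 0.4], [-74, -40, 0, -3, 0.4], [-110, -61, 0, -5, 0.4], [-147, -81, 0, -6.5, 0.4], [-167, -92.5, 10, -6.5, 0.4], [-167, -92.5, 25, -6.5, 0.4], [-167, -92.5, 40, -6.5, 0.4], [-167, -92.5, 48, -6.5, 0.4]]

```text
t: 13.83
eef_pos: [468.9, -139.5, -21.0]
tcp_rot: [-3.141, 0.001, 0.0]
ft_force: [-0.8, -0.5, 0.1]
opening: 0.699
grip_force: 0.0
```

Request:
step_arm:
  plan:
    - [[0, 0, 0.5, 0, 0], [0, 0, 0.5, 0, -1], [0, 0, 0.5, 0, -1], [0, 0, 0.5, 0, -1], [0, 0, 0.5, 0, -1], [0, 0, 0.5, 0, -1], [0, 0, 0.5, 0, -1], [0, 0, 0.5, 0, -1]]

```text
t: 14.5
eef_pos: [469.6, -140.0, -20.2]
tcp_rot: [3.141, -0.001, -0.0]
ft_force: [0.3, -0.7, 6.8]
opening: 0.339
grip_force: 30.0
```

Request:
step_arm:
  plan:
    - [[0, 0, -15, 0, -1], [0, 0, -40, 0, -1], [38, 10, -40, 1.5, -1], [76, 20, -40, 3, -1], [114, 29, -40, 5, -1], [148, 36, -40, 6.5, -1], [163.5, 39, -40, 6.5, -1], [163.5, 39, -40, 6.5, -1]]

```text
t: 15.17
eef_pos: [635.6, -179.4, 19.0]
tcp_rot: [3.141, -0.002, -0.113]
ft_force: [-0.4, 0.1, -0.8]
opening: 0.334
grip_force: 30.0
```

Request:
step_arm:
  plan:
    - [[0, 0, 0, 0, -1], [0, 0, 15, 0, -1], [0, 0, 26, 0, -1], [0, 0, 31, 0, -1], [0, 0, 34, 0, -1], [0, 0, 35.5, 0, -1], [0, 0, 35.5, 0, -1], [0, 0, 35.5, 0, -1]]

```text
t: 15.83
eef_pos: [632.9, -179.0, -15.7]
tcp_rot: [3.141, -0.001, -0.114]
ft_force: [0.1, 0.7, -0.4]
opening: 0.336
grip_force: 30.0
```

Request:
step_arm:
  plan:
    - [[0, 0, 0, 0, 0], [0, 0, 0, 0, 0], [0, 0, 0, 0, 0], [0, 0, 0, 0, 0], [0, 0, -10, 0, 0], [0, 0, -30, 0, 0.4], [0, 0, -45, 0, 0.4], [0, 0, -45, 0, 0.4]]

```text
t: 16.5
eef_pos: [634.4, -179.4, 32.5]
tcp_rot: [3.14, -0.005, -0.114]
ft_force: [0.2, -0.9, 0.0]
opening: 0.654
grip_force: 0.0
```

```bash
python3 -c "
from h import *
go(443.5,12,28,0)"
```

```text
at [ 634.4 -179.4   32.5] yaw -0.114 F [ 0.2 -0.9  0. ] t 16.5 -> shift [np.float64(-211.4), np.float64(-168.6), np.float64(4.5), np.float64(-6.5)]
```

Request:
step_arm:
  plan:
    - [[-33, -25, 0, -1, 0.4], [-64, -51, 0, -2, 0.4], [-96, -77, 0, -3.5, 0.4], [-128, -103, 0, -5, 0.4], [-160, -129, 0, -6.5, 0.4], [-192, -154, 0, -6.5, 0.4], [-210, -168.5, 0, -6.5, 0.4], [-210, -168.5, 0, -6.5, 0.4]]

```text
t: 17.17
eef_pos: [439.4, 14.9, 29.0]
tcp_rot: [-3.141, 0.003, 0.002]
ft_force: [1.4, -0.2, 0.0]
opening: 0.7
grip_force: 0.0
```

```bash
python3 -c "
from h import *
go(443.5,12,-22,0)
c=env.get_calibration('wrist');save('wrist','w7.png');np.savez('w7.npz',K=c['K'],extrinsics=c['extrinsics'])"
```

```text
at [439.4  14.9  29. ] yaw 0.002 F [ 1.4 -0.2  0. ] t 17.17 -> shift [np.float64(4.1), np.float64(2.9), np.float64(51.0), np.float64(0.1)]
```

View pics/w7.png

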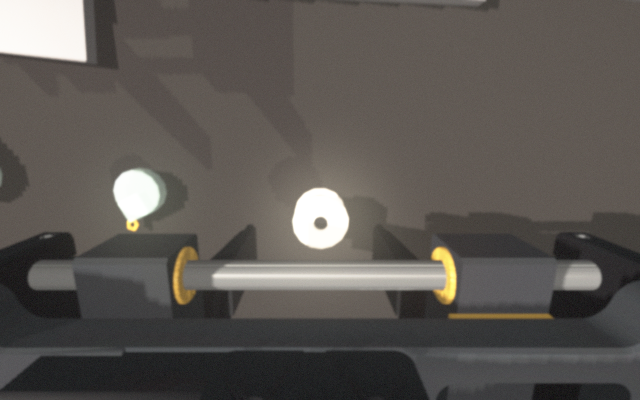

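The spool's top is centred at (320,217) and the small drop's disc is at (139,193) with its eye at (133,225).

```bash
python3 -c "
from h import *
c=np.load('w7.npz')
print([unproj(c,u,v,z).round(1) for u,v,z in((320,217,26),(293,217,26),(349,217,26),(139,193,10),(133,225,6))])"
```

```text
[array([447.5,  11.9,  26. ]), array([447.4,  29.4,  26. ]), array([447.5,  -7. ,  26. ]), array([459.7, 136.6,  10. ]), array([435.2, 146.2,   6. ])]
```

Request:
step_arm:
  plan:
    - [[3.3, 0.5, 0, 0, 0.4], [3.3, 0.5, 0, 0, 0.4], [3.3, 0.5, 15, 0, 0.4], [3.3, 0.5, 30, 0, 0.4], [3.3, 0.5, 43, 0, 0.4], [3.3, 0.5, 50.5, 0, 0.2], [3.3, 0.5, 50.5, 0, -1], [3.3, 0.5, 50.5, 0, -1]]

```text
t: 17.88
eef_pos: [447.1, 11.3, -22.0]
tcp_rot: [3.142, 0.0, -0.001]
ft_force: [-0.2, 0.3, 0.9]
opening: 0.546
grip_force: 0.0
```

Request:
step_arm:
  plan:
    - [[0, 0, 0, 0, -1], [0, 0, 0, 0, -1], [0, 0, 0, 0, -1], [0, 0, 0, 0, -1], [0, 0, 0, 0, -1], [0, 0, 0, 0, -1]]

```text
t: 18.38
eef_pos: [446.8, 11.8, -21.4]
tcp_rot: [3.141, -0.0, -0.0]
ft_force: [-0.0, -1.0, 1.7]
opening: 0.36
grip_force: 30.0
```

Request:
step_arm:
  plan:
    - [[0, 0, -12, 0, -1], [0, 0, -35, 0, -1], [0, 0, -45, 0, -1], [22, -32, -45, 1, -1], [44, -64, -45, 2, -1], [66, -96, -45, 3.5, -1], [88, -128, -45, 5, -1], [110, -160, -45, 5.8, -1]]

```text
t: 19.05
eef_pos: [557.3, 173.7, 23.6]
tcp_rot: [3.142, -0.0, -0.103]
ft_force: [0.2, -0.0, 0.3]
opening: 0.363
grip_force: 30.0
```

```bash
python3 -c "
from h import *
go(605,236,24,-.102)"
```

```text
at [557.3 173.7  23.6] yaw -0.103 F [ 0.2 -0.   0.3] t 19.05 -> shift [np.float64(41.1), np.float64(-66.8), np.float64(-0.4), np.float64(-0.0)]
```

Request:
step_arm:
  plan:
    - [[20, -33, 0, 0, -1], [41, -67, 0, 0, -1], [41, -67, 0, 0, -1], [41, -67, 15, 0, -1], [41, -67, 28, 0, -1], [41, -67, 36, 0, -1], [41, -67, 40, 0, -1], [41, -67, 40.5, 0, -1]]

```text
t: 19.72
eef_pos: [603.7, 233.7, -17.8]
tcp_rot: [3.141, 0.001, -0.102]
ft_force: [0.7, -0.4, -0.9]
opening: 0.364
grip_force: 30.0
```

Request:
step_arm:
  plan:
    - [[0, 0, 0, 0, -1], [0, 0, 0, 0, -1], [0, 0, 0, 0, -0.2], [0, 0, 0, 0, 0], [0, 0, 0, 0, 0], [0, 0, 0, 0, 0], [0, 0, 0, 0, 0], [0, 0, 0, 0, 0]]

```text
t: 20.38
eef_pos: [604.2, 234.4, -17.1]
tcp_rot: [3.142, -0.0, -0.101]
ft_force: [-0.3, 0.2, -0.6]
opening: 0.502
grip_force: 0.0
```

Request:
step_arm:
  plan:
    - [[0, 0, -15, 0, 0], [0, 0, -40, 0, 0], [0, 0, -60, 0, 0.4], [0, 0, -60, 0, 0.4], [0, 0, -60, 0, 0.4]]

```text
t: 20.8
eef_pos: [604.6, 234.5, 43.9]
tcp_rot: [-3.141, -0.002, -0.101]
ft_force: [-0.7, -0.1, -0.6]
opening: 0.652
grip_force: 0.0
```

```bash
python3 -c "
from h import *
go(460,137,35,-.28)
c=env.get_calibration('wrist');a=save('wrist','w8.png');b=save('top','t8.png')
B=cv2.resize(b[110:225,190:430],(800,383),interpolation=cv2.INTER_CUBIC)
A=cv2.resize(a[0:260],(530,215));o=np.zeros((600,800,3),np.uint8);o[:383]=B;o[384:599,:530]=A;cv2.imwrite('pics/m8.png',o)"
```

```text
at [604.6 234.5  43.9] yaw -0.101 F [-0.7 -0.1 -0.6] t 20.8 -> shift [np.float64(-134.0), np.float64(111.6), np.float64(8.9), np.float64(10.2)]
```

View pics/m8.png

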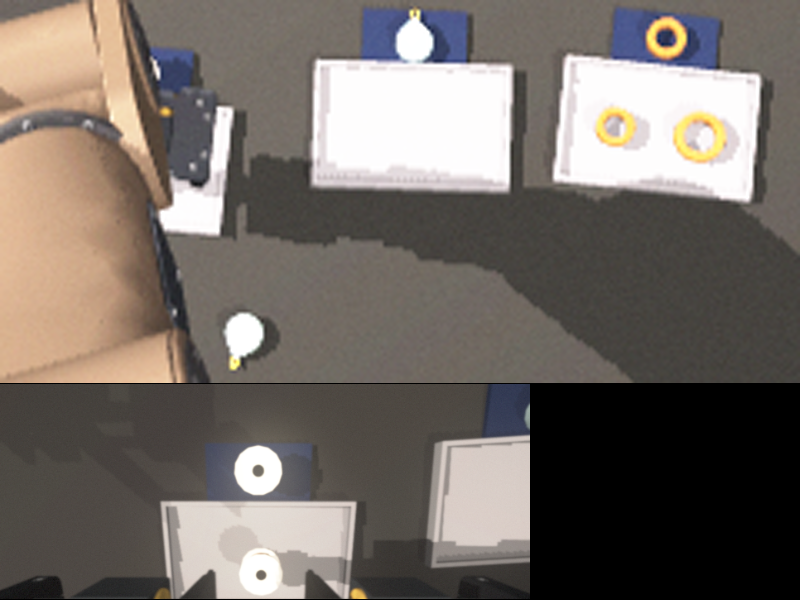

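Both rings lie flat side by side in the ring tray, and the spool stands mid-tray. Next is the small drop.

Request:
step_arm:
  plan:
    - [[-30, 25, 0, 3, 0.4], [-60, 50, 0, 6, 0.4], [-91, 76, 0, 9, 0.4], [-120, 100, 0, 13, 0.4], [-134, 111.5, 0, 13, 0.4], [-134, 111.5, 10, 13, 0.4], [-134, 111.5, 20, 13, 0.4], [-134, 111.5, 20, 13, 0.4]]

```text
t: 21.57
eef_pos: [458.4, 136.6, 21.1]
tcp_rot: [3.14, 0.003, -0.329]
ft_force: [0.1, 0.6, -0.6]
opening: 0.697
grip_force: 0.0
```

```bash
python3 -c "
from h import *
go(460,137,-21.5,-.33)
c=env.get_calibration('wrist');a=save('wrist','w9.png');np.savez('w9.npz',K=c['K'],extrinsics=c['extrinsics'])"
```

```text
at [458.4 136.6  21.1] yaw -0.329 F [ 0.1  0.6 -0.6] t 21.57 -> shift [np.float64(1.4), np.float64(-0.9), np.float64(42.6), np.float64(0.1)]
```

View pics/w9.png

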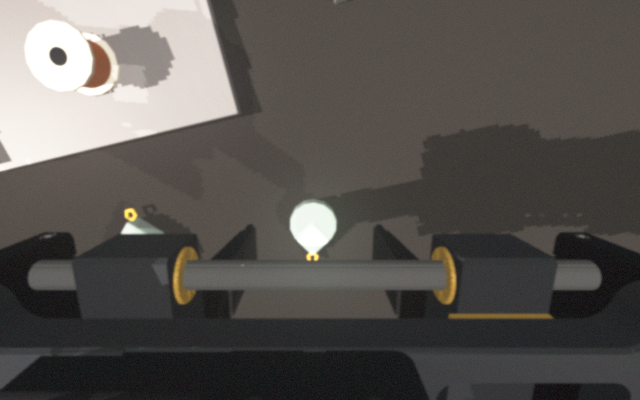

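The small drop is centred between the fingers at (313,222), with its eye at (312,258) straight along the tool's -x.

```bash
python3 -c "
from h import *
c=np.load('w9.npz')
print([unproj(c,u,v,z).round(1) for u,v,z in((313,222,9),(290,222,6),(336,222,6),(312,258,6),(131,215,7))])"
```

```text
[array([460.4, 137.4,   9. ]), array([464.7, 152.8,   6. ]), array([454.4, 122.7,   6. ]), array([434.4, 147.1,   6. ]), array([504.9, 254. ,   7. ])]
```

Request:
step_arm:
  plan:
    - [[0, 0, 15, 0, 0.4], [0, 0, 30, 0, 0.2], [0, 0, 40, 0, 0], [0, 0, 43.5, 0, 0], [0, 0, 43.5, 0, -0.5], [0, 0, 43.5, 0, -1], [0, 0, 43.5, 0, -1], [0, 0, 43.5, 0, -1]]

```text
t: 22.28
eef_pos: [459.9, 137.0, -20.0]
tcp_rot: [-3.141, -0.001, -0.328]
ft_force: [-0.2, 0.5, 0.5]
opening: 0.33
grip_force: 30.0
```

Request:
step_arm:
  plan:
    - [[0, 0, 0, 0, -1], [0, 0, 0, 0, -1], [0, 0, 0, 0, -1], [0, 0, 0, 0, -1]]

```text
t: 22.62
eef_pos: [459.9, 137.0, -20.1]
tcp_rot: [-3.141, -0.001, -0.328]
ft_force: [-0.0, -0.7, 5.9]
opening: 0.328
grip_force: 30.0
```

Request:
step_arm:
  plan:
    - [[0, 0, -12, 0, -1], [0, 0, -40, 0, -1], [36, 8, -40, -3.5, -1], [74, 16, -40, -7, -1], [112, 24, -40, -11, -1], [150, 32, -40, -15, -1], [185, 40, -40, -17.1, -1], [199, 42.5, -40, -17.1, -1]]

```text
t: 23.28
eef_pos: [637.8, 29.9, 19.5]
tcp_rot: [3.141, -0.003, -0.029]
ft_force: [-0.8, 1.1, 0.4]
opening: 0.325
grip_force: 30.0
```

Request:
step_arm:
  plan:
    - [[0, 0, 0, 0, -1], [0, 0, 15, 0, -1], [0, 0, 26, 0, -1], [0, 0, 31, 0, -1], [0, 0, 34, 0, -1], [0, 0, 35.5, 0, -1], [0, 0, 35.5, 0, -1], [0, 0, 35.5, 0, -1]]

```text
t: 23.95
eef_pos: [634.3, 32.9, -15.7]
tcp_rot: [3.141, -0.0, -0.029]
ft_force: [-0.0, 0.5, 0.4]
opening: 0.326
grip_force: 30.0
```

Request:
step_arm:
  plan:
    - [[0, 0, 0, 0, 0], [0, 0, 0, 0, 0], [0, 0, 0, 0, 0], [0, 0, 0, 0, 0], [0, 0, -10, 0, 0], [0, 0, -30, 0, 0.4], [0, 0, -60, 0, 0.4], [0, 0, -60, 0, 0.4]]

```text
t: 24.62
eef_pos: [636.7, 32.5, 49.4]
tcp_rot: [3.141, -0.007, -0.03]
ft_force: [1.1, -0.0, 0.3]
opening: 0.653
grip_force: 0.0
```

```bash
python3 -c "
from h import *
go(474,257,22,-.1)"
```

```text
at [636.7  32.5  49.4] yaw -0.03 F [ 1.1 -0.   0.3] t 24.62 -> shift [np.float64(-169.3), np.float64(-219.5), np.float64(27.4), np.float64(4.0)]
```

Request:
step_arm:
  plan:
    - [[-22, -29, 0, 0, 0.4], [-44, -58, 0, 1, 0.4], [-67, -87, 0, 2, 0.4], [-90, -117, 0, 3, 0.4], [-113, -147, 0, 4, 0.4], [-135, -176, 0, 4, 0.4], [-157, -205, 0, 4, 0.4], [-168, -219, 10, 4, 0.4]]

```text
t: 25.28
eef_pos: [471.4, 259.3, 35.7]
tcp_rot: [-3.14, -0.002, -0.098]
ft_force: [1.6, -0.6, -0.1]
opening: 0.706
grip_force: 0.0
```

Request:
step_arm:
  plan:
    - [[0, 0, 10, 0, 0.4], [0, 0, 15, 0, 0.4], [0, 0, 15, 0, 0.4], [0, 0, 15, 0, 0.4]]

```text
t: 25.62
eef_pos: [473.6, 255.6, 18.8]
tcp_rot: [3.141, 0.0, -0.101]
ft_force: [-0.1, 0.2, -0.7]
opening: 0.701
grip_force: 0.0
```

```bash
python3 -c "
from h import *
go(472.5,257,-21.5,-.1)
c=env.get_calibration('wrist');a=save('wrist','w10.png');np.savez('w10.npz',K=c['K'],extrinsics=c['extrinsics'])"
```

```text
at [473.6 255.6  18.8] yaw -0.101 F [-0.1  0.2 -0.7] t 25.62 -> shift [np.float64(-1.2), np.float64(-1.3), np.float64(40.3), np.float64(-0.0)]
```

View pics/w10.png

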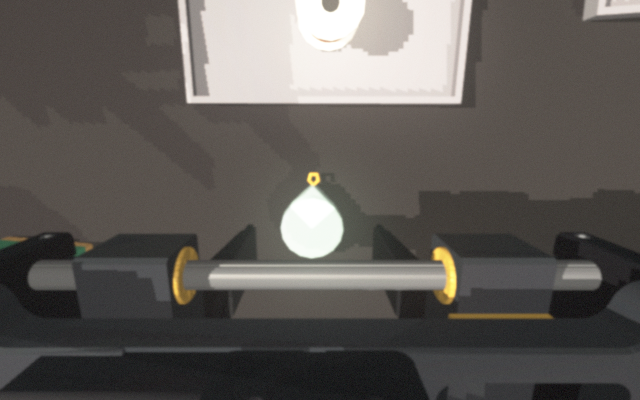

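The large drop's disc is at (312,227) with its eye at (314,178), between the fingers. The carton's corner at (92,243) lies to the left.

```bash
python3 -c "
from h import *
c=np.load('w10.npz')
print([unproj(c,u,v,z).round(1) for u,v,z in((312,227,9),(281,227,7),(343,227,7),(314,178,7),(92,243,50))])"
```

```text
[array([472.8, 257.9,   9. ]), array([474.3, 279.1,   7. ]), array([470. , 236.9,   7. ]), array([505.7, 253.2,   7. ]), array([489. , 377.2,  50. ])]
```

Request:
step_arm:
  plan:
    - [[-1, -2, 15, 0, 0.4], [-1, -2, 30, 0, 0.4], [-1, -2, 38, 0, 0.3], [-1, -2, 40.5, 0, 0.2], [-1, -2, 40.5, 0, -0.5], [-1, -2, 40.5, 0, -1], [-1, -2, 40.5, 0, -1], [-1, -2, 40.5, 0, -1]]

```text
t: 26.33
eef_pos: [472.5, 258.6, -21.0]
tcp_rot: [-3.141, -0.001, -0.1]
ft_force: [0.3, -1.2, 1.5]
opening: 0.436
grip_force: 30.0
```

Request:
step_arm:
  plan:
    - [[0, 0, 0, 0, -1], [0, 0, 0, 0, -1], [0, 0, 0, 0, -1], [0, 0, 0, 0, -1]]

```text
t: 26.67
eef_pos: [472.5, 258.6, -21.0]
tcp_rot: [-3.141, -0.001, -0.1]
ft_force: [0.2, -2.7, 6.7]
opening: 0.435
grip_force: 30.0
```

Request:
step_arm:
  plan:
    - [[0, 0, -12, 0, -1], [0, 0, -40, 0, -1], [18, 28, -45, 0, -1], [36, 56, -45, 0, -1], [56, 86, -45, -1, -1], [76, 117, -45, -2, -1], [96, 148, -45, -3, -1], [116, 178, -45, -4.1, -1]]

```text
t: 27.33
eef_pos: [570.3, 68.2, 23.5]
tcp_rot: [3.142, 0.0, -0.027]
ft_force: [0.8, 1.1, -1.3]
opening: 0.434
grip_force: 30.0
```

```bash
python3 -c "
from h import *
go(628,-41.5,24,-.029)"
```

```text
at [570.3  68.2  23.5] yaw -0.027 F [ 0.8  1.1 -1.3] t 27.33 -> shift [np.float64(60.7), np.float64(108.1), np.float64(-0.5), np.float64(0.1)]
```

Request:
step_arm:
  plan:
    - [[18, 32, 0, 0, -1], [36, 65, 0, 0, -1], [54, 98, 0, 0, -1], [61, 110, 0, 0, -1], [61, 110, 0, 0, -1], [61, 110, 15, 0, -1], [61, 110, 28, 0, -1], [61, 110, 35, 0, -1]]

```text
t: 28.0
eef_pos: [626.4, -40.4, -13.3]
tcp_rot: [-3.141, 0.002, -0.027]
ft_force: [-0.1, 0.5, -0.7]
opening: 0.433
grip_force: 30.0
```

Request:
step_arm:
  plan:
    - [[0, 0, 2, 0, -1], [0, 0, 4, 0, -1], [0, 0, 5.5, 0, -1], [0, 0, 5.5, 0, -1], [0, 0, 5.5, 0, 0.15], [0, 0, 5.5, 0, 0.15], [0, 0, 5.5, 0, 0.15], [0, 0, 5.5, 0, 0.15]]

```text
t: 28.67
eef_pos: [627.8, -41.8, -16.9]
tcp_rot: [3.141, -0.0, -0.028]
ft_force: [-1.0, -1.2, -0.4]
opening: 0.568
grip_force: 0.0
```

Request:
step_arm:
  plan:
    - [[0, 0, 0, 0, 0.15], [0, 0, -10, 0, 0.15], [0, 0, -30, 0, 0.15], [0, 0, -65, 0, 0.15], [0, 0, -100, 0, 0.15], [-35, 0, -135, 0, 0.15], [-70, 0, -150, 0, 0.15], [-100, 0, -150, 0, 0.15]]

```text
t: 29.33
eef_pos: [527.6, -39.0, 136.8]
tcp_rot: [3.141, -0.006, -0.028]
ft_force: [0.9, -0.9, 0.1]
opening: 0.575
grip_force: 0.0
```

```bash
python3 -c "
from h import *
go(628,-41.5,24,-.029)
a=save('wrist','w11.png')"
```

```text
at [527.6 -39.  136.8] yaw -0.028 F [ 0.9 -0.9  0.1] t 29.33 -> shift [np.float64(100.5), np.float64(-0.3), np.float64(112.8), np.float64(0.1)]
```

View pics/w11.png

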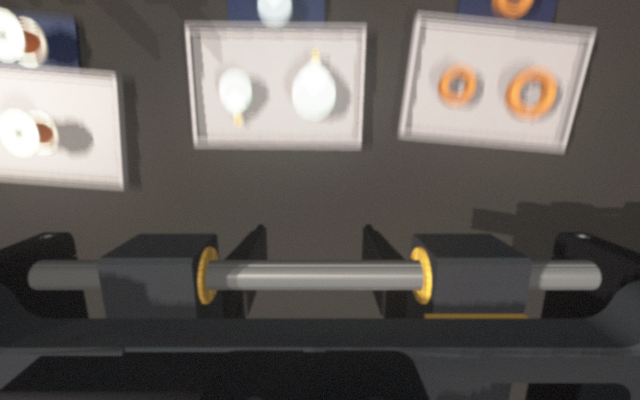

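All five pieces lie flat in their own trays: the drops at (236,92) and (314,92), the rings at (459,86) and (531,92), and the spool standing at (20,132). I'll let the arm settle and hand the job in.

Request:
step_arm:
  plan:
    - [[0, 0, 0, 0, 0.15], [0, 0, 0, 0, 0.15], [0, 0, 0, 0, 0.15], [0, 0, 0, 0, 0.15], [0, 0, 0, 0, 0.15], [0, 0, 0, 0, 0.15]]

```text
t: 29.88
eef_pos: [528.1, -38.9, 132.5]
tcp_rot: [-3.142, 0.001, -0.028]
ft_force: [-0.3, 0.1, 1.2]
opening: 0.575
grip_force: 0.0
```

```bash
python3 -c "
from h import *
print(env.job_done())"
```

```text
the job is handed in; nothing more can be done
None
```

I handed the job in at about 30 s: the last camera picture shows both drops, both rings and the standing spool flat in their own trays with the pliers and carton never touched, but `env.job_done()` gave no verdict.

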